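# Put the torch and dust brush away in the sloped tool tray

### The job

Put the inspection torch and the dust brush away in the sloped plywood tool tray: lay each on the slope and slide it down, under the clear roof of its own pocket, until its end rests right against the back stop. The torch goes tail first into the left pocket (seen from the robot) with its lens end up the slope, and the brush goes handle first into the right pocket with its bristles up the slope. Let go of both, and do not disturb the tape roll or the glue bottle.

Things in the scene. Friction and masses are not known exactly. Their poses are not given: they have to be found in the camera images.
- tray: Fixed plywood tray, 227 x 170 x 67 mm high; origin on the desk under its middle, x points away from the robot, down the slope. The floor slopes 12 degrees, from 61 mm high at the near edge to 16 mm at the back stop (215 mm along the slope), no rims. Two pockets stand in its lowest 45 mm, 50 mm left and right of the middle. Friction holds tools on the slope: they do not slide by themselves.
- stop_left (a point): Point in the left pocket: mid-width, on the sloping floor, at the face of the back stop. x points down the slope into the stop, y left, z square off the slope. The mouth is 45 mm up the slope (x = -0.045). Inside, the pocket is 42 mm wide and 38 mm high square to the slope; 5 mm side walls; clear roof 4 mm thick (top 42 mm above the slope).
- stop_right (a point): The same point and axes in the right pocket, which is just like the left one.
- torch_mid (a point): Grey torch lying on its side, round, 100 mm long, 28 mm thick (the slimmer-looking barrel is as thick as the head to the touch), about 0.1 kg; this point is its centre, 14 mm above what it lies on. x runs along the torch towards the tail; the lens end is at -x. Grip it across, up to 25 mm from the centre either way.
- torch_tail (a point): Centre of the torch's tail face, 50 mm along +x from torch_mid, same axes. It is the end that must rest against the stop of the left pocket.
- brush_handle (a point): Round dust brush lying on its side, 166 mm long, about 0.05 kg; this point is on its handle's axis, half-way along the brush, 8 mm above what it lies on. x runs towards the handle's free end. Black bristle head at -x (24 mm thick), 17 mm ferrule at x = -43 to -27 mm, then the wooden handle, 14 mm thick, 8 at its end. Grip the handle within 15 mm of here. It may have rolled about x.
- brush_end (a point): Free end of the brush's handle, 83 mm along +x from brush_handle, same axes. It is the end that must rest against the stop of the right pocket.
- tape: Bystander: roll of beige tape lying flat, 104 mm across, 25 mm high; origin under its middle.
- glue: Bystander: upright white glue bottle with a red nozzle, 38 x 38 x 118 mm; origin under its middle.
- torch: The torch as a whole (origin on its underside below torch_mid).
- brush: The brush as a whole (origin on its underside below brush_handle).

How it is judged:
At the end, for the whole second after the job is handed in: The torch lies on the slope with its tail in the left pocket and the brush with its handle end in the right pocket, each end within 5 mm of the back stop and on the pocket's floor (end centre less than 30 mm above it), the tool in line with the slope to 0.2 rad, both let go and still (x of torch_tail in the frame of stop_left between -0.005 and 0.004 m and y of torch_tail in the frame of stop_left between -0.02 and 0.02 m and z of torch_tail in the frame of stop_left between -0.003 and 0.03 m and angle between the x axis of torch_tail and the x axis of stop_left, either way round below 0.2 rad and linear speed of each of torch, brush below 0.02 m/s and x of brush_end in the frame of stop_right between -0.005 and 0.004 m and y of brush_end in the frame of stop_right between -0.02 and 0.02 m and z of brush_end in the frame of stop_right between -0.003 and 0.03 m and angle between the x axis of brush_end and the x axis of stop_right, either way round below 0.2 rad); the robot touches nothing.
It fails at once if the tape roll is moved by more than 30 mm or tipped (distance of tape from where it was at the start of the episode above 0.03 m or angle between tape's own z axis and vertical above 0.5 rad).
It fails at once if the glue bottle is moved by more than 30 mm or tipped (distance of glue from where it was at the start of the episode above 0.03 m or angle between glue's own z axis and vertical above 0.5 rad).
It also fails if it takes over 58 s, if anything falls off the work surface, if the arm or the gripper's body presses on something with over 40 N, if the wrist force passes 120 N, or if a joint passes its speed limit or range.

### The arm

A 7-joint arm with a two-finger parallel gripper is mounted at the origin on a cart in front of the work surface, level with it; the furniture and walls round the work are solid. World frame = base frame: x ahead of the robot, y to its left, z up, the work surface at z = 0. Lengths are in m, angles in rad, forces in N, time in s.
With the tool pointing down it reaches from about 0.4 to 0.85 m from the base axis. Payload 4.4 kg.
Tool frame: the origin (TCP) lies on the centre line of the jaws, within the pads' length; the fingertips stand finger_overhang ahead of it and the grasp point (between the pads) lies 6 mm ahead of it (finger_overhang is the distance from the TCP to the fingertips, in m); z points along the fingers, y is the direction in which the jaws open and shut (so a half turn about z gives the same grasp; the last joint's range is limited). The gripper opens to 94 mm and grips with 3 to 60 N. Pads are 16 mm wide; open, the fingers measure 119 mm over their backs; the gripper's body (75 mm by 177 mm) begins 78 mm behind the grasp point.
Start: joints at [1.221, 0.628, 0.038, 1.517, -0.027, 0.996, -0.02], TCP at [0.182, -0.624, 0.23] pointing down, gripper open.
Joint ranges: [-3.06, 3.06], [-0.37, 2.12], [-1.25, 1.32], [0.18, 2.47], [-1.1, 4.24], [0.23, 1.98], [-2.94, 2.94]. Speed limits (rad/s): [2.57, 2.57, 3.14, 3.14, 3.14, 3.14, 3.14].

### API

Orientations are given as a unit quaternion [w, x, y, z].
In Python, from cell import * gives the robot as it stands.
- The arm moves only by the tool move_arm, never from a script. Its argument "steps" is a list that holds one entry, the list of rows, each a list of 6 numbers: the shift along the tool's x, y, z in mm, then the turn, a rotation vector about the tool's x, y, z in rad. In form: [[[dx, dy, dz, wx, wy, wz], ...]]. A call has 1 to 5 rows; each row shifts and turns the commanded pose from where the row before left it, along the tool's axes as they then stand; what a row does not reach is not made up. A row lasts 1/12 s, in which the tool goes at most 41.7 mm and 7.16 degrees, less where a joint would pass 70% of its speed; a pose out of reach is approached as far as the arm can. A call with a gripper value outside its range is refused whole. "fingers" is the closure, from 0 (fully open) to 1 (shut), set as the call begins (left out, the last holds). The fingers move at their own pace and stop on an object; "force" is the grip in N (left out, the last holds). Time passes only in rows, so rows that do not move let the fingers close. It gives the time, the measured TCP pose, the force and the opening at its end, in the units of the state.
- read_state(): the state, without advancing time (a new reading comes with each control period).
- get_image(name): name is "scene" or "top" or "wrist"; returns (picture, depth): 384x512x3 uint8, red, green, blue; 384x512 float32, m along the optical axis (not along the pixel's ray), 0 where there is no reading.
- camera_params(name): a dict with "fx", "fy", "cx", "cy" (pixels), "rvec" (rotation vector, rad) and "tvec" (3), from world to camera coordinates, as OpenCV has them. Camera axes: x right, y down, z forward; pixel columns grow to the right and rows downward; lengths in m; the calibration is good to about 2 mm. A picture is of the moment at which its call begins: read the wrist's pose just before it. camera_params takes no time and is no camera call; for the wrist camera it gives the pose at the moment of the call.
- close_job(): hands the job in, once; it reports no verdict.
The state is a dict: "time": time; "joints": joint angles; "qvel": joint speeds; "effort": joint torques, N m; "position": TCP position; "eef_rot": TCP orientation; "force": force on the tool from outside, world axes, zero at the start; "ft_torque": the same for the moment, N m; "grip_width": opening from 0.0 (shut) to 1.0 (fully open).
Only numpy, scipy, OpenCV 4.12 (cv2) and the standard library are available. Lean on these libraries where they do the work, as an engineer would, in place of code of your own. Each camera call takes 0.05 s, during which the arm holds its last target. There are 200 camera calls.

## Working session

There is one attempt and no reset: what is moved stays moved. The work goes in short steps, Python scripts to look and compute and a tool call to move; the robot and the scene stay as the last step left them, time stands still between calls to the robot, and variables do not carry over. Pictures are saved under pics/ and viewed, on a budget of 10 in all, crops included, one or two more only if the job needs it, and the job is handed in when it is done.

Besides the shell and the picture viewer there is one more tool, called in YAML: its name, and indented under it one key for each argument. move_arm: Moves the arm, as the interface text tells. Its arguments: {"type":"object","properties":{"steps":{"type":"array"},"fingers":{"type":"number"},"force":{"type":"number"}},"required":["steps"]}

```bash
mkdir -p pics; ls
cat > h.py <<'E'
from cell import *
import numpy as np, cv2
from scipy.spatial.transform import Rotation as R
def cam(n):
    p=camera_params(n); M=cv2.Rodrigues(np.array(p['rvec'],float))[0]; return p,M,np.array(p['tvec'],float).ravel()
def pt(c,d,u,v):
    p,M,t=c; z=d[int(v),int(u)]
    return M.T@(np.array([(u-p['cx'])/p['fx']*z,(v-p['cy'])/p['fy']*z,z])-t)
def cloud(c,d):
    p,M,t=c; v,u=np.mgrid[:d.shape[0],:d.shape[1]]
    P=np.stack([(u-p['cx'])/p['fx']*d,(v-p['cy'])/p['fy']*d,d],-1)
    return (P-t)@M
def snap(n,f=None):
    c=cam(n); im,d=get_image(n)
    if f: cv2.imwrite(f'pics/{f}.png',im[...,::-1])
    return c,im,d
E
python3 - <<'E'
from h import *
s=read_state(); print(s)
for n in ('top','scene'):
    c,im,d=snap(n,n+'0'); np.savez(n+'0.npz',im=im,d=d,p=np.array([c[0][k] for k in('fx','fy','cx','cy')]),M=c[1],t=c[2])
    print(n,-c[1].T@c[2])
E
```

```text
pics
{'time': 0.0, 'joints': array([ 1.22116164,  0.62931375,  0.03842164,  1.51831483, -0.02701924,
        0.99631839, -0.01995827]), 'qvel': array([ 2.55830544e-03,  1.84767190e-04,  2.31524374e-03,  4.20092901e-04,
        2.54640123e-05, -4.11854711e-04,  1.65885906e-03]), 'effort': array([-1.79210983e-04, -5.49730611e+01,  1.14369750e+00, -1.86633199e+01,
       -5.21432573e-02,  2.35892722e-02,  1.56183137e-04]), 'position': array([ 0.18190301, -0.62340198,  0.22959171]), 'eef_rot': array([-9.09905270e-04,  9.89942748e-01,  1.41465587e-01, -1.26713771e-04]), 'force': array([ 0.64455744,  0.03376854, -0.0420576 ]), 'ft_torque': array([ 0.00741726, -0.00334902, -0.00930394]), 'grip_width': 1.0014079178047572}
top [ 0.30994888 -0.00390531  1.32819599]
scene [-0.8501681  -0.66754448  0.74805901]
```

View pics/top0.png

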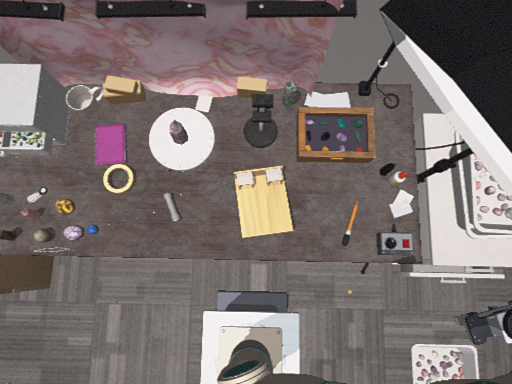

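View pics/scene0.png

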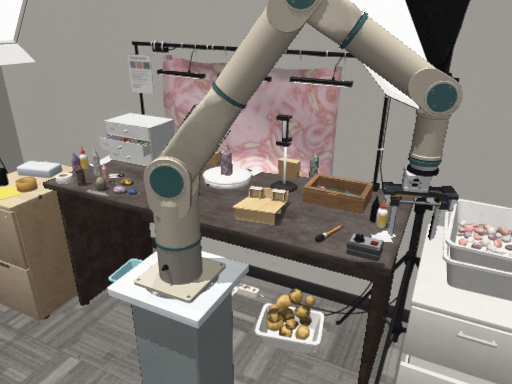

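The top view shows the torch at (172,207), the tray at (263,202) with its pockets at the far end, and the brush at (350,223) with its bristles near (346,239). The tape is at (118,178) and the glue at (401,177).

Run:
```python
from h import *
z=np.load('top0.npz'); im=z['im'];d=z['d'];p=dict(zip(('fx','fy','cx','cy'),z['p']));c=(p,z['M'],z['t'])
P=cloud(c,d)
print(p,z['M'])
for u,v in [(166,195),(172,207),(178,219),(356,203),(350,223),(346,240),(244,234),(288,232),(263,200),(283,187),(243,190),(234,173),(282,166),(293,233),(243,237),(118,165),(401,177),(225,230)]:
    print(u,v,pt(c,d,u,v).round(4))
a=cv2.resize(im[155:250,155:255][...,::-1],None,fx=4,fy=4,interpolation=2)
b=cv2.resize(im[155:250,255:365][...,::-1],None,fx=4,fy=4,interpolation=2)
cv2.imwrite('pics/c1.png',np.hstack([a,b])[:, :800])
for n,(u0,u1,v0,v1,h0,h1) in dict(torch=(158,185,188,225,.008,.05),brush=(338,362,198,250,.003,.05),tray=(228,298,160,242,.03,.12)).items():
    Q=P[v0:v1,u0:u1].reshape(-1,3);Q=Q[(Q[:,2]>h0)&(Q[:,2]<h1)]
    m=Q[:,:2].mean(0);e=np.linalg.svd(Q[:,:2]-m)[2] if len(Q)<3000 else np.linalg.eigh(np.cov(Q[:,:2].T))[1].T[::-1]
    a=(Q[:,:2]-m)@e.T
    print(n,len(Q),m.round(4),e.round(3).tolist(),a.min(0),a.max(0),'ctr',(m+e.T@((a.min(0)+a.max(0))/2)).round(4),Q[:,2].max())
    print(cv2.minAreaRect((Q[:,:2]*1000).astype(np.float32)))
```

```text
{'fx': np.float64(382.51208027942255), 'fy': np.float64(382.51208027942255), 'cx': np.float64(251.92196943083374), 'cy': np.float64(190.55015582187482)} [[ 0.0210775  -0.9997726  -0.00323772]
 [-0.98214167 -0.02009999 -0.18706611]
 [ 0.18695849  0.00712279 -0.98234199]]
166 195 [0.536  0.3024 0.0261]
172 207 [0.4953 0.2803 0.0208]
178 219 [0.4549 0.2585 0.0143]
356 203 [ 0.5232 -0.3562  0.0159]
350 223 [ 0.4537 -0.3347  0.0114]
346 240 [ 0.3942 -0.3161  0.0254]
244 234 [0.4047 0.0284 0.0599]
288 232 [ 0.4191 -0.1221  0.002 ]
263 200 [ 0.5239 -0.0332  0.035 ]
283 187 [ 0.5718 -0.1018  0.0295]
243 190 [0.5591 0.0365 0.0258]
234 173 [0.6122 0.0679 0.0546]
282 166 [ 0.6385 -0.0956  0.0611]
293 233 [ 4.161e-01 -1.395e-01  1.000e-04]
243 237 [0.395  0.0315 0.0561]
118 165 [0.6389 0.4771 0.0283]
401 177 [ 0.6004 -0.4862  0.094 ]
225 230 [ 0.4216  0.0961 -0.    ]
torch 206 [0.4962 0.2837] [[-0.913, -0.408], [-0.408, 0.913]] [-0.05285444 -0.01340035] [0.04903856 0.01446976] ctr [0.4977 0.285 ] 0.03282941147652974
((497.66748046875, 284.9961242675781), (101.98811340332031, 26.930931091308594), 23.411705017089844)
brush 312 [ 0.4479 -0.3313] [[-0.981, 0.193], [-0.193, -0.981]] [-0.10107641 -0.05015477] [0.08423765 0.05051801] ctr [ 0.4562 -0.3331] 0.026391033707406357
((454.2598876953125, -334.8429260253906), (79.85369110107422, 179.39364624023438), 88.791748046875)
tray 2676 [ 0.5044 -0.0318] [[-0.989, -0.148], [-0.148, 0.989]] [-0.12867724 -0.0857537 ] [0.09987856 0.08551334] ctr [ 0.5187 -0.0298] 0.07147192627372999
((519.0640869140625, -29.371963500976562), (228.55661010742188, 169.8935546875), 9.077956199645996)
```

View pics/c1.png

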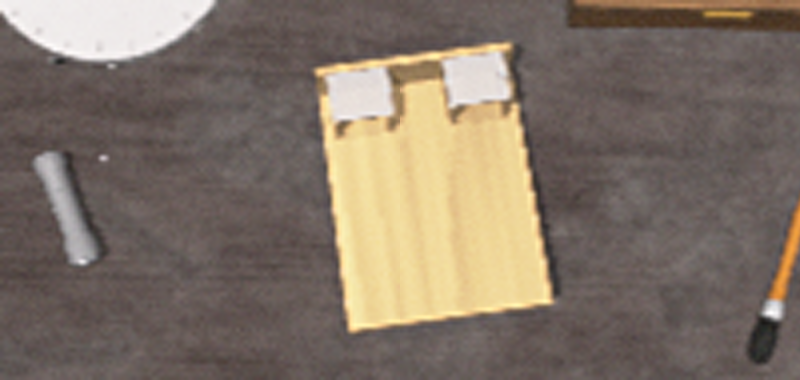

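```bash
cat >> h.py <<'E'
def down(yaw,pitch=0):  # tool x along yaw, dipping by pitch; z into the surface
    return R.from_euler('ZY',[yaw,pitch])*R.from_euler('X',np.pi)
def rows(pos,rot,n,p0=None,r0=None):
    s=read_state(); q=np.array(s['eef_rot']); p0=s['position'] if p0 is None else p0
    r0=R.from_quat(q[[1,2,3,0]]) if r0 is None else r0
    w=(r0.inv()*rot).as_rotvec(); pos=np.array(pos,float)
    print('turn/row deg',np.degrees(np.linalg.norm(w))/n,'mm/row',np.linalg.norm(pos-p0)*1000/n)
    out=[]
    for i in range(n):
        ri=r0*R.from_rotvec(w*i/n)
        out.append([*np.round(ri.inv().apply((pos-p0)/n)*1000,1).tolist(),*np.round(w/n,4).tolist()])
    for k in range(0,n,5): print([out[k:k+5]])
E
python3 - <<'E'
from h import *
print(finger_overhang if 'finger_overhang' in globals() else None,[k for k in dir(__import__('cell')) if k[0]!='_'])
z=np.load('top0.npz'); d=z['d'];p=dict(zip(('fx','fy','cx','cy'),z['p']));P=cloud((p,z['M'],z['t']),d)
Q=P[198:250,338:362].reshape(-1,3);Q=Q[(Q[:,2]>.005)&(Q[:,2]<.05)&(abs((Q[:,1]+.3347)-(-.3)*(Q[:,0]-.4537))<.025)]
m=Q.mean(0);e=np.linalg.svd(Q[:,:2]-m[:2])[2][0];a=(Q[:,:2]-m[:2])@e;print(m,e,a.min(),a.max(),m[:2]+e*(a.min()+a.max())/2)
rows([.455,-.335,.20],down(-.28),10)
E
```

```text
0.025 ['PlanningError', 'camera_params', 'close_job', 'finger_overhang', 'get_image', 'read_state']
[ 0.44564455 -0.33080879  0.01385112] [-0.95030968  0.31130613] -0.09885405557096033 0.08035631238654407 [ 0.45443384 -0.33368802]
turn/row deg 3.2302701169881956 mm/row 39.83501591264097
[[[34.3, -20.0, 3.0, -0.0002, 0.0, 0.0564], [33.1, -21.9, 3.0, -0.0002, 0.0, 0.0564], [31.8, -23.8, 3.0, -0.0002, 0.0, 0.0564], [30.4, -25.5, 3.0, -0.0002, 0.0, 0.0564], [28.9, -27.2, 3.0, -0.0002, 0.0, 0.0564]]]
[[[27.4, -28.8, 3.0, -0.0002, 0.0, 0.0564], [25.7, -30.3, 3.0, -0.0002, 0.0, 0.0564], [24.0, -31.7, 3.0, -0.0002, 0.0, 0.0564], [22.1, -33.0, 3.0, -0.0002, 0.0, 0.0564], [20.2, -34.2, 3.0, -0.0002, 0.0, 0.0564]]]
```

move_arm:
  steps:
    - [[34,-20,3,0,0,0.056],[33,-22,3,0,0,0.056],[32,-24,3,0,0,0.056],[30,-25,3,0,0,0.056],[29,-27,3,0,0,0.056]]

```text
time: 0.52
position: [0.3186, -0.4787, 0.215]
eef_rot: [-0.0, 1.0, 0.0, -0.0]
force: [1.4, 0.6, -0.5]
grip_width: 0.999
```

move_arm:
  steps:
    - [[27,-29,3,0,0,0.056],[26,-30,3,0,0,0.056],[24,-32,3,0,0,0.056],[22,-33,3,0,0,0.056],[20,-34,3,0,0,0.056]]

```text
time: 0.93
position: [0.4546, -0.3338, 0.2001]
eef_rot: [-0.0, 0.99, -0.139, -0.0]
force: [0.5, 0.2, -0.2]
grip_width: 0.999
```

Run:
```python
from h import *
s=read_state();print(s['time'],s['position'],s['eef_rot'],s['joints'],s['force'])
c,im,d=snap('wrist','w1'); np.savez('w1.npz',d=d,im=im,P=cloud(c,d)); print(-c[1].T@c[2])
P=cloud(c,d); m=(P[...,2]>.005)&(P[...,2]<.05)&(d>0)&(abs((P[...,1]+.335)+.31*(P[...,0]-.454))<.03)&(abs(P[...,0]-.455)<.12)
Q=P[m][:,:2]; print(len(Q))
mu=Q.mean(0);e=np.linalg.svd(Q-mu,full_matrices=False)[2][0];e*=np.sign(e[0]);a=(Q-mu)@e
print(mu,e,np.arctan2(e[1],e[0]),a.min(),a.max())
for lo in np.arange(a.min(),a.max(),.02):
    k=(a>=lo)&(a<lo+.02); b=(Q[k]-mu)@[-e[1],e[0]]; print(round(lo,3),Q[k].mean(0).round(4),b.min().round(4),b.max().round(4),P[m][k][:,2].max().round(4))
```

```text
0.9333 [ 0.45461603 -0.33375711  0.20009956] [-1.56429728e-04  9.90293852e-01 -1.38989177e-01 -2.65514612e-04] [ 0.45634641  0.54829173  0.19349197  1.79887418 -0.13910155  0.80823747
 -1.13116843] [ 0.48752841  0.21218824 -0.16251972]
[ 0.53253472 -0.35574552  0.35494109]
1701
[ 0.44904038 -0.33549976] [ 0.9496506  -0.31331094] -0.3186775140561538 -0.07640488777231645 0.08792012938111034
-0.076 [ 0.3879 -0.3153] -0.0115 0.0112 0.024
-0.056 [ 0.4045 -0.3208] -0.0114 0.0114 0.0242
-0.036 [ 0.4238 -0.3272] -0.0081 0.0078 0.02
-0.016 [ 0.4427 -0.3335] -0.006 0.006 0.0175
0.004 [ 0.462  -0.3398] -0.0055 0.0049 0.0154
0.024 [ 0.4812 -0.3461] -0.0059 0.0057 0.0154
0.044 [ 0.5    -0.3522] -0.0063 0.0063 0.0144
0.064 [ 0.5182 -0.3584] -0.0056 0.0055 0.0124
0.084 [ 0.5304 -0.3623] -0.0035 0.0041 0.0109
```

View pics/w1.png

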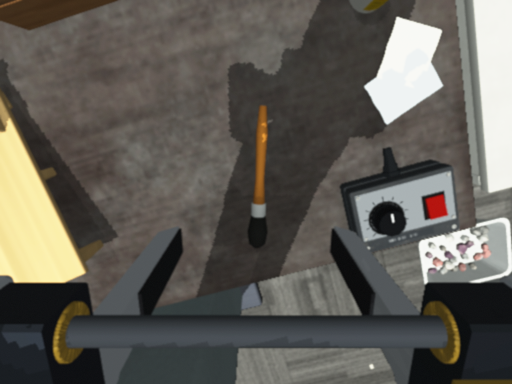

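The wrist view shows the brush along (263,107)–(257,246), its handle pointing away and the area round it clear. It measures 164 mm long at yaw -0.319, which matches the given 166 mm, so I'll grip it now.

Run:
```python
from h import *
rows([.4537,-.337,.027],down(-.319),5)
```

```text
turn/row deg 0.5796830231017879 mm/row 34.56829231308161
[[[-1.0, 3.1, 34.4, -0.0015, -0.0003, 0.01], [-1.0, 3.1, 34.4, -0.0015, -0.0003, 0.01], [-0.9, 3.0, 34.4, -0.0015, -0.0003, 0.01], [-0.9, 3.0, 34.4, -0.0015, -0.0003, 0.01], [-0.9, 2.9, 34.4, -0.0015, -0.0003, 0.01]]]
```

Run:
```python
from h import *
s=read_state();print(s['time'],s['position'],s['eef_rot'],s['qvel'])
```

```text
0.9833 [ 0.46216878 -0.32458494  0.19918687] [-0.00360294  0.99096178 -0.13409017  0.00126236] [ 0.05952737 -0.00173784 -0.06072175  0.00299367  0.01130751  0.01159205
  0.25066104]
```

move_arm:
  steps:
    - [[0,0,0,0,0,0],[0,0,0,0,0,0],[0,0,0,0,0,0]]

```text
time: 1.23
position: [0.4525, -0.3368, 0.2004]
eef_rot: [0.0, 0.99, -0.138, -0.0]
force: [0.5, -1.1, 0.8]
grip_width: 1.0
```

Run:
```python
from h import *
s=read_state();print(s['time'],s['position'],s['eef_rot'],s['qvel'])
rows([.4537,-.337,.027],down(-.319),5)
```

```text
1.2333 [ 0.45254499 -0.33676531  0.20040439] [ 4.05041978e-04  9.90380970e-01 -1.38366105e-01 -4.37079596e-04] [ 0.02261852 -0.00338121  0.00482807 -0.00094641 -0.00304124 -0.00065143
 -0.0028815 ]
turn/row deg 0.47434244870966547 mm/row 34.68167994313941
[[[0.3, -0.1, 34.7, 0.0002, 0.0001, 0.0083], [0.3, -0.0, 34.7, 0.0002, 0.0001, 0.0083], [0.3, -0.0, 34.7, 0.0002, 0.0001, 0.0083], [0.2, -0.0, 34.7, 0.0002, 0.0001, 0.0083], [0.2, -0.0, 34.7, 0.0002, 0.0001, 0.0083]]]
```

move_arm:
  steps:
    - [[0,0,35,0,0,0.01],[0,0,40,0,0,0.01],[0,0,35,0,0,0.01],[0,0,25,0,0,0.01],[0,0,15,0,0,0]]

```text
time: 1.65
position: [0.4505, -0.3366, 0.0476]
eef_rot: [-0.0, 0.987, -0.159, -0.002]
force: [0.8, -0.1, 0.1]
grip_width: 0.995
```

move_arm:
  steps:
    - [[0,0,10,0,0,0],[0,0,7,0,0,0],[0,0,3,0,0,0],[0,0,3,0,0,0],[0,0,0,0,0,0]]

```text
time: 2.07
position: [0.4539, -0.3362, 0.0279]
eef_rot: [0.0, 0.987, -0.158, 0.0]
force: [0.1, -0.0, -0.1]
grip_width: 1.004
```

move_arm:
  steps:
    - [[0,0,0,0,0,0],[0,0,0,0,0,0]]

```text
time: 2.23
position: [0.4542, -0.3359, 0.0283]
eef_rot: [0.0, 0.988, -0.157, 0.001]
force: [0.4, -0.6, -0.4]
grip_width: 1.003
```

move_arm:
  steps:
    - [[0,0,0,0,0,0],[0,0,0,0,0,0],[0,0,0,0,0,0],[0,0,0,0,0,0],[0,0,0,0,0,0]]
  fingers: 1
  force: 20

```text
time: 2.65
position: [0.4537, -0.3356, 0.0276]
eef_rot: [0.0, 0.988, -0.157, 0.0]
force: [0.7, 0.3, 0.4]
grip_width: 0.682
```

move_arm:
  steps:
    - [[0,0,0,0,0,0],[0,0,0,0,0,0],[0,0,0,0,0,0],[0,0,0,0,0,0],[0,0,0,0,0,0]]

```text
time: 3.07
position: [0.4537, -0.3356, 0.0275]
eef_rot: [-0.0, 0.988, -0.157, 0.0]
force: [0.3, 0.2, 0.6]
grip_width: 0.329
```

Run:
```python
from h import *
s=read_state();print(s['time'],s['position'],s['grip_width']*94)
# tray from top depth: fit slope plane and refine
z=np.load('top0.npz'); d=z['d'];p=dict(zip(('fx','fy','cx','cy'),z['p']));P=cloud((p,z['M'],z['t']),d)
c0=np.array([.519,-.0294])
for yaw in (.158,):
    e=np.array([np.cos(yaw),np.sin(yaw)]);n=np.array([-e[1],e[0]])
    L=np.stack([(P[...,:2]-c0)@e,(P[...,:2]-c0)@n,P[...,2]],-1).reshape(-1,3)
    k=(abs(L[:,0]+.03)<.07)&(abs(L[:,1])<.07)
    A=np.c_[L[k][:,:2],np.ones(k.sum())];x,*_=np.linalg.lstsq(A,L[k][:,2],rcond=None);print('plane',x,'expect slope',-np.tan(np.radians(12)),'h@-.1135',x[2]-.1135*x[0])
    # side edges per x-slice
    for xs in np.arange(-.1,.05,.03):
        k=(abs(L[:,0]-xs)<.012)&(abs(L[:,1])<.11)&(L[:,2]>.015);print(xs.round(3),L[k][:,1].min().round(4),L[k][:,1].max().round(4))
    for ys in (-.06,-.03,0,.03,.06):
        k=(abs(L[:,1]-ys)<.012)&(abs(L[:,0])<.14)&(L[:,2]>.03);print(ys,L[k][:,0].min().round(4),L[k][:,0].max().round(4))
```

```text
3.0667 [ 0.45372424 -0.33561097  0.02746597] 30.887406353621465
plane [-0.21038997 -0.00077316  0.03675609] expect slope -0.21255656167002213 h@-.1135 0.06063534868067523
-0.1 -0.085 0.0849
-0.07 -0.0849 0.0849
-0.04 -0.0849 0.0848
-0.01 -0.0845 0.0848
0.02 -0.0855 0.0847
0.05 -0.0849 0.0847
-0.06 -0.1142 0.1133
-0.03 -0.1141 0.1136
0 -0.1138 0.113
0.03 -0.1139 0.1141
0.06 -0.1138 0.1127
```

move_arm:
  steps:
    - [[0,0,0,0,0,0],[0,0,0,0,0,0],[0,0,0,0,0,0],[0,0,0,0,0,0],[0,0,0,0,0,0]]

```text
time: 3.48
position: [0.4537, -0.3356, 0.0275]
eef_rot: [0.0, 0.988, -0.157, 0.0]
force: [0.3, -0.4, -0.7]
grip_width: 0.138
```

move_arm:
  steps:
    - [[0,0,-10,0,0,0],[0,0,-30,0,0,0],[0,0,-40,0,0,0],[0,0,-30,0,0,0],[0,0,-10,0,0,0]]

```text
time: 3.9
position: [0.4557, -0.3373, 0.1525]
eef_rot: [0.002, 0.987, -0.158, 0.003]
force: [0.1, 0.1, -1.1]
grip_width: 0.136
```

```bash
cat >> h.py <<'E'
YAW=.158; C=np.array([.519,-.0294,0]); SR=down(YAW,np.radians(12))
def stop(side): return C+R.from_euler('Z',YAW).apply([.0968,.05*side,.0163])
FS=R.from_euler('ZY',[YAW,np.radians(12)])
def inslope(side,p): return FS.inv().apply(np.array(p)-stop(side))
def slope(side,u,v,w): return stop(side)+FS.apply([u,v,w])
E
python3 - <<'E'
from h import *
s=read_state();print(s['time'],s['position'],s['grip_width']*94,stop(1),stop(-1))
g=slope(-1,-.143,0,.11);print(g)
rows(g,SR,10)
E
```

```text
3.9 [ 0.45565443 -0.33730644  0.15253645] 12.77521832287368 [0.60672708 0.03520804 0.0163    ] [ 0.62246143 -0.06354635  0.0163    ]
[ 0.50691402 -0.08195629  0.15362761]
turn/row deg 2.982905904131898 mm/row 26.044660714098683
[[[-3.1, -25.9, -0.2, -0.0046, -0.0212, -0.0473], [-1.9, -26.0, -0.3, -0.0046, -0.0212, -0.0473], [-0.6, -26.0, -0.3, -0.0046, -0.0212, -0.0473], [0.6, -26.0, -0.5, -0.0046, -0.0212, -0.0473], [1.8, -26.0, -0.6, -0.0046, -0.0212, -0.0473]]]
[[[3.0, -25.9, -0.8, -0.0046, -0.0212, -0.0473], [4.2, -25.7, -1.0, -0.0046, -0.0212, -0.0473], [5.4, -25.4, -1.2, -0.0046, -0.0212, -0.0473], [6.6, -25.2, -1.4, -0.0046, -0.0212, -0.0473], [7.7, -24.8, -1.7, -0.0046, -0.0212, -0.0473]]]
```

move_arm:
  steps:
    - [[-2,-15,0,-0.003,-0.02,-0.04],[-2,-26,0,-0.005,-0.02,-0.05],[-1,-30,0,-0.005,-0.02,-0.05],[1,-30,0,-0.005,-0.02,-0.05],[2,-30,-1,-0.005,-0.02,-0.05]]

```text
time: 4.32
position: [0.4791, -0.2056, 0.1475]
eef_rot: [0.003, 0.998, -0.037, -0.052]
force: [0.5, -0.1, -0.6]
grip_width: 0.133
```

move_arm:
  steps:
    - [[3,-30,-1,-0.005,-0.02,-0.05],[4,-30,-1,-0.005,-0.02,-0.05],[5,-26,-1,-0.005,-0.02,-0.05],[6,-20,-1,-0.005,-0.02,-0.05],[5,-14,-1,-0.005,-0.03,-0.03]]

```text
time: 4.73
position: [0.5017, -0.0834, 0.1483]
eef_rot: [0.008, 0.991, 0.08, -0.107]
force: [-0.5, -0.0, -0.5]
grip_width: 0.132
```

move_arm:
  steps:
    - [[1,-7,0,0,0,0],[0,0,0,0,0,0],[0,0,0,0,0,0],[0,0,0,0,0,0]]

```text
time: 5.07
position: [0.501, -0.081, 0.1481]
eef_rot: [0.009, 0.991, 0.076, -0.106]
force: [-0.7, -0.7, -1.4]
grip_width: 0.138
```

Run:
```python
from h import *
s=read_state();print(s['time'],s['position'],inslope(-1,s['position']))
rows(slope(-1,-.143,0,.036),SR,5)
c,im,d=snap('wrist','w2')
```

```text
5.0667 [ 0.50097849 -0.08101091  0.14806957] [-0.14743243  0.00186753  0.10337565]
turn/row deg 0.07932273501924973 mm/row 13.509422048974091
[[[0.9, 0.4, 13.5, 0.0002, 0.0008, -0.0011], [0.9, 0.4, 13.5, 0.0002, 0.0008, -0.0011], [0.9, 0.4, 13.5, 0.0002, 0.0008, -0.0011], [0.9, 0.4, 13.5, 0.0002, 0.0008, -0.0011], [0.9, 0.4, 13.5, 0.0002, 0.0008, -0.0011]]]
```

View pics/w2.png

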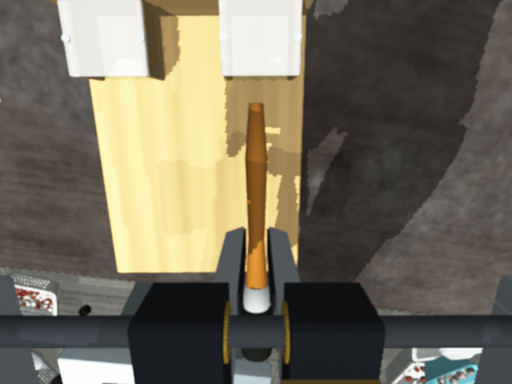

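The wrist view shows the held brush pointing straight at the right pocket: handle end at (256,105), roof spanning columns 222–302. I'll lower it now, then slide it in.

move_arm:
  steps:
    - [[1,1,12,0,0,0],[1,1,20,0,0.002,-0.003],[1,0,17,0,0.002,-0.003],[1,0,12,0,0,0],[0,0,6,0,0,0]]

```text
time: 5.53
position: [0.4906, -0.0842, 0.0805]
eef_rot: [0.008, 0.991, 0.079, -0.105]
force: [0.4, 0.7, -0.3]
grip_width: 0.135
```

move_arm:
  steps:
    - [[0,0,0,0,0,0],[5,0,0,0,0,0],[10,0,0,0,0,0],[15,0,0,0,0,0],[10,0,0,0,0,0]]

```text
time: 5.95
position: [0.5332, -0.0765, 0.0742]
eef_rot: [0.008, 0.991, 0.08, -0.102]
force: [1.3, -0.2, -1.0]
grip_width: 0.133
```

move_arm:
  steps:
    - [[5,0,2,0,0,0],[0,0,2,0,0,0],[0,0,0,0,0,0],[0,0,0,0,0,0]]

```text
time: 6.28
position: [0.534, -0.0761, 0.0685]
eef_rot: [0.008, 0.991, 0.08, -0.104]
force: [-0.3, -0.4, -0.2]
grip_width: 0.137
```

Run:
```python
from h import *
s=read_state();print(s['time'],s['position'],inslope(-1,s['position'])+[.083,0,0],FS.inv().apply(s['force']))
```

```text
6.2833 [ 0.53397021 -0.07609602  0.06849381] [-0.01526246  0.00153016  0.03247352] [-0.33162612 -0.33835928 -0.29280052]
```

move_arm:
  steps:
    - [[3,0,1,0,0,0],[4,0,1,0,0,0],[3,0,1,0,0,0],[0,0,0,0,0,0],[0,0,0,0,0,0]]

```text
time: 6.7
position: [0.5438, -0.0742, 0.0631]
eef_rot: [0.008, 0.991, 0.08, -0.104]
force: [-0.2, 0.9, -0.6]
grip_width: 0.14
```

move_arm:
  steps:
    - [[2,0,0,0,0,0],[1,0,0,0,0,0],[1,0,0,0,0,0],[0,0,0,0,0,0],[0,0,0,0,0,0]]

```text
time: 7.12
position: [0.5464, -0.0739, 0.0624]
eef_rot: [0.008, 0.991, 0.08, -0.105]
force: [-3.6, -0.7, 1.2]
grip_width: 0.137
```

Run:
```python
from h import *
s=read_state();print(s['time'],s['position'],inslope(-1,s['position'])+[.083,0,0],FS.inv().apply(s['force']))
```

```text
7.1167 [ 0.54639039 -0.07387537  0.0623628 ] [-0.00164854  0.00176892  0.02909927] [-3.86928295 -0.16506297  0.40093735]
```

move_arm:
  steps:
    - [[0,0,1,0,0,0],[1,0,0,0,0,0],[0,0,0,0,0,0],[0,0,0,0,0,0],[0,0,0,0,0,0]]

```text
time: 7.53
position: [0.5462, -0.0739, 0.0613]
eef_rot: [0.008, 0.991, 0.08, -0.106]
force: [-6.4, -1.8, 3.5]
grip_width: 0.135
```

move_arm:
  steps:
    - [[0,0,0,0,0,0],[0,0,0,0,0,0],[0,0,0,0,0,0],[0,0,0,0,0,0],[0,0,0,0,0,0]]
  fingers: 0.5

```text
time: 7.95
position: [0.5491, -0.0734, 0.0614]
eef_rot: [0.008, 0.991, 0.08, -0.103]
force: [0.3, -0.5, -1.0]
grip_width: 0.457
```

move_arm:
  steps:
    - [[0,0,0,0,0,0],[0,0,0,0,0,0],[0,0,0,0,0,0]]

```text
time: 8.2
position: [0.5485, -0.0735, 0.0613]
eef_rot: [0.008, 0.991, 0.08, -0.104]
force: [-0.1, -0.2, -0.5]
grip_width: 0.499
```

Run:
```python
from h import *
s=read_state();print(s['time'],s['position'],inslope(-1,s['position'])+[.083,0,0],FS.inv().apply(s['force']),s['grip_width'])
```

```text
8.2 [ 0.54851068 -0.07352711  0.06130565] [0.00067297 0.00177922 0.02851195] [-0.01482764 -0.2125223  -0.54301872] 0.499292703478124
```

move_arm:
  steps:
    - [[0,0,-8,0,0,0],[0,0,-20,0,0,0],[0,0,-35,0,0,0],[0,0,-35,0,0,0],[0,0,-20,0,0,0]]

```text
time: 8.62
position: [0.5748, -0.0697, 0.1807]
eef_rot: [0.009, 0.992, 0.08, -0.101]
force: [0.6, 0.9, 0.9]
grip_width: 0.502
```

move_arm:
  steps:
    - [[-20,0,-8,0,0,0],[-20,0,-8,0,0,0],[0,0,0,0,0,0],[0,0,0,0,0,0]]

```text
time: 8.95
position: [0.5376, -0.0756, 0.2018]
eef_rot: [0.008, 0.991, 0.08, -0.103]
force: [0.5, -0.8, 0.1]
grip_width: 0.5
```

Run:
```python
from h import *
s=read_state();print(s['time'],s['position'])
rows([.494,.283,.20],down(.42),12)
c,im,d=snap('wrist','w3'); P=FS.inv().apply(cloud(c,d).reshape(-1,3)-stop(-1)).reshape(d.shape+(3,))
m=(abs(P[...,1])<.02)&(P[...,0]>-.19)&(P[...,0]<.0)&(P[...,2]>.004)&(P[...,2]<.034)
for lo in np.arange(-.18,0,.02):
    k=m&(P[...,0]>=lo)&(P[...,0]<lo+.02); q=P[k]; print(round(lo,2),k.sum(),q[:,1].min().round(4) if len(q) else '',q[:,1].max().round(4) if len(q) else '',q[:,2].max().round(4) if len(q) else '')
print('bristle tip u',P[m][:,0].min())
```

```text
8.95 [ 0.5376006  -0.07563728  0.20184158]
turn/row deg 1.580766946942689 mm/row 30.106881273555576
[[[1.2, -30.1, -0.1, -0.0022, 0.0171, -0.0215], [1.9, -30.0, -0.1, -0.0022, 0.0171, -0.0215], [2.5, -30.0, -0.2, -0.0022, 0.0171, -0.0215], [3.2, -29.9, -0.2, -0.0022, 0.0171, -0.0215], [3.8, -29.9, -0.2, -0.0022, 0.0171, -0.0215]]]
[[[4.4, -29.8, -0.2, -0.0022, 0.0171, -0.0215], [5.1, -29.7, -0.2, -0.0022, 0.0171, -0.0215], [5.7, -29.6, -0.1, -0.0022, 0.0171, -0.0215], [6.4, -29.4, -0.1, -0.0022, 0.0171, -0.0215], [7.0, -29.3, -0.1, -0.0022, 0.0171, -0.0215]]]
[[[7.6, -29.1, -0.0, -0.0022, 0.0171, -0.0215], [8.3, -29.0, 0.1, -0.0022, 0.0171, -0.0215]]]
-0.18 36 -0.0076 0.0092 0.0222
-0.16 382 -0.0109 0.0124 0.0245
-0.14 363 -0.0096 0.0114 0.0229
-0.12 297 -0.0073 0.0092 0.0193
-0.1 224 -0.004 0.0071 0.0163
-0.08 211 -0.0029 0.0071 0.0146
-0.06 168 -0.0038 0.0071 0.0142
-0.04 0   
-0.02 0   
bristle tip u -0.16517209112112421
```

View pics/w3.png

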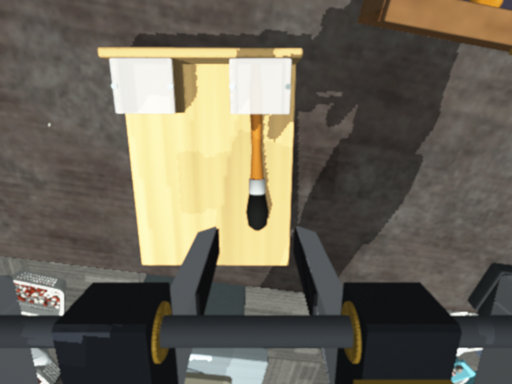

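The brush lies straight in the right pocket, bristle tip at (257,228). The tip is 165 mm from the stop and the brush is 166 mm long, so its end is at the stop. Next is the torch.

move_arm:
  steps:
    - [[1,-20,0,-0.002,0.017,-0.02],[2,-30,0,-0.002,0.017,-0.02],[3,-36,0,-0.002,0.017,-0.022],[3,-38,0,-0.002,0.017,-0.022],[4,-38,0,-0.002,0.017,-0.022]]
  fingers: 0

```text
time: 9.42
position: [0.5165, 0.0876, 0.1984]
eef_rot: [0.004, 0.989, 0.134, -0.062]
force: [-0.2, -0.5, -0.6]
grip_width: 0.815
```

move_arm:
  steps:
    - [[5,-38,0,-0.002,0.017,-0.022],[6,-38,0,-0.002,0.017,-0.022],[7,-36,0,-0.002,0.017,-0.022],[8,-32,0,-0.002,0.017,-0.022],[9,-24,0,-0.002,0.017,-0.022]]

```text
time: 9.83
position: [0.4974, 0.2611, 0.1968]
eef_rot: [-0.001, 0.982, 0.19, -0.019]
force: [-0.3, 0.1, 1.1]
grip_width: 1.001
```

move_arm:
  steps:
    - [[8,-18,0,-0.002,0.017,-0.022],[4,-9,0,-0.002,0.017,-0.022],[0,0,0,0,0,0],[0,0,0,0,0,0]]

```text
time: 10.17
position: [0.4994, 0.2856, 0.1969]
eef_rot: [-0.001, 0.978, 0.21, -0.003]
force: [-0.3, -0.4, -0.1]
grip_width: 1.002
```

Run:
```python
from h import *
s=read_state();print(s['time'],s['position'],s['joints'].round(2))
c,im,d=snap('wrist','w4'); P=cloud(c,d); m=(P[...,2]>.008)&(P[...,2]<.05)&(d>0)&(np.hypot(P[...,0]-.4977,P[...,1]-.285)<.075)
Q=P[m][:,:2]; r=cv2.minAreaRect((Q*1000).astype(np.float32)); print(r)
mu=Q.mean(0);e=np.linalg.svd(Q-mu,full_matrices=False)[2][0];e*=np.sign(e[0]);a=(Q-mu)@e; yaw=np.arctan2(e[1],e[0])
ctr=mu+e*(a.min()+a.max())/2; print(ctr,yaw,a.min(),a.max())
for lo in np.arange(a.min(),a.max(),.02):
    k=(a>=lo)&(a<lo+.02); b=(Q[k]-mu)@[-e[1],e[0]]; print(round(lo,3),b.min().round(4),b.max().round(4),P[m][k][:,2].max().round(4))
rows([*(ctr-.018*e),.029],down(yaw),6)
```

```text
10.1667 [0.49941325 0.28557222 0.19687769] [-0.58  0.56  0.02  1.76 -0.02  0.82 -1.7 ]
((496.1619873046875, 284.51397705078125), (100.36784362792969, 26.7612247467041), 23.931222915649414)
[0.49611148 0.28461899] 0.4169716334498143 -0.052790208314722205 0.047574390224794046
-0.053 -0.0135 0.0132 0.0288
-0.033 -0.0121 0.0121 0.0279
-0.013 -0.0107 0.0109 0.0263
0.007 -0.0104 0.0108 0.0263
0.027 -0.0132 0.0129 0.0302
0.047 -0.0119 0.0117 0.0274
turn/row deg 0.06093951779974091 mm/row 28.237664028909
[[[-3.4, -0.2, 28.0, -0.0004, 0.0008, 0.0006], [-3.5, -0.2, 28.0, -0.0004, 0.0008, 0.0006], [-3.5, -0.2, 28.0, -0.0004, 0.0008, 0.0006], [-3.5, -0.2, 28.0, -0.0004, 0.0008, 0.0006], [-3.5, -0.2, 28.0, -0.0004, 0.0008, 0.0006]]]
[[[-3.5, -0.3, 28.0, -0.0004, 0.0008, 0.0006]]]
```

View pics/w4.png

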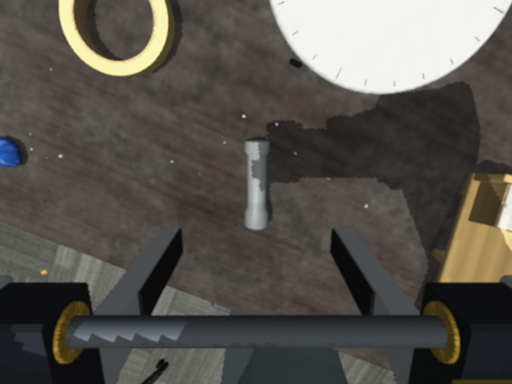

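The torch lies between (257,140) and (256,228), and both ends flare. I'll zoom in to tell the lens from the tail before going on.

Run:
```python
import cv2,numpy as np
a=cv2.imread('pics/w4.png')[130:240,216:296]
b=cv2.imread('pics/top0.png')[185:230,150:195]
cv2.imwrite('pics/c2.png',np.hstack([cv2.resize(a,(400,550),interpolation=2),cv2.resize(b,(400,550),interpolation=2)]))
```

```text
(no output)
```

View pics/c2.png

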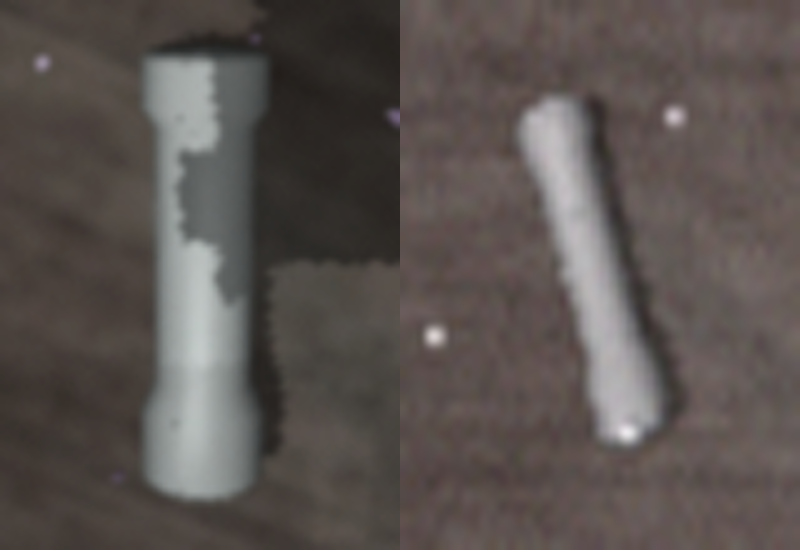

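move_arm:
  steps:
    - [[12,0,-3,0,-0.1,0],[18,0,-3,0,-0.12,0],[20,0,-3,0,-0.12,0],[14,0,0,0,-0.1,0],[6,0,0,0,-0.06,0]]

```text
time: 10.63
position: [0.5619, 0.3111, 0.1917]
eef_rot: [0.049, 0.95, 0.202, -0.233]
force: [-1.0, -0.5, -1.3]
grip_width: 0.999
```

move_arm:
  steps:
    - [[0,0,0,0,0,0],[0,0,0,0,0,0],[0,0,0,0,0,0]]

```text
time: 10.88
position: [0.5591, 0.3118, 0.1938]
eef_rot: [0.048, 0.95, 0.203, -0.231]
force: [-0.7, -1.0, 0.1]
grip_width: 0.998
```

Run:
```python
from h import *
s=read_state();print(s['time'],s['position'])
c,im,d=snap('wrist','w5')
p,M,t=c; print(-M.T@t)
q=[]
for x in (.45,.496,.54):
    k=M@np.array([x,.2846+(x-.496)*.44,.014])+t; q.append((k[0]/k[2]*p['fx']+p['cx'],k[1]/k[2]*p['fy']+p['cy']))
q=np.array(q);print(q)
u,v=q[1].astype(int); a=im[max(v-70,0):v+70,max(u-70,0):u+70][...,::-1]
cv2.imwrite('pics/c3.png',cv2.resize(a,None,fx=4,fy=4,interpolation=2))
```

```text
10.8833 [0.55909903 0.31176098 0.19379322]
[0.68954258 0.37010691 0.29434487]
[[255.880641   193.9611189 ]
 [256.13090873 161.62206471]
 [256.42145433 124.07839172]]
```

View pics/c3.png

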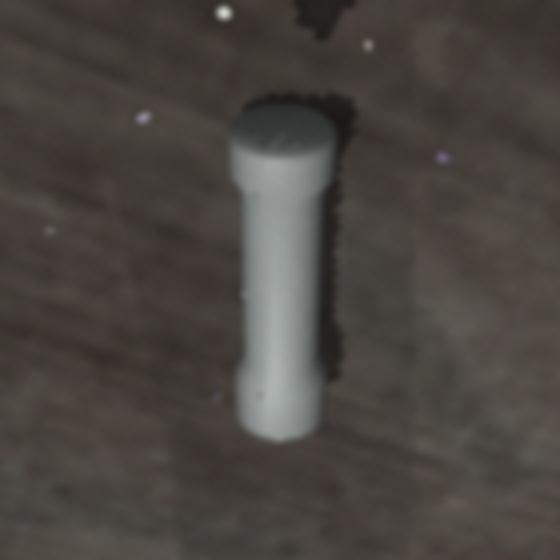

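The far end face at (285,130) is plain, dull grey. The near end has the longer head, and in the top view its face shows a bright glint that isn't a desk speck. So the near end is the lens and the tail points away, as I assumed. Going to grip.

Run:
```python
from h import *
e=np.array([np.cos(.417),np.sin(.417)]); g=np.array([.4961,.2846])-.018*e; print(g)
rows([*g,.08],down(.417),6)
```

```text
[0.47964245 0.27730965]
turn/row deg 4.543181967858477 mm/row 23.969760893698297
[[[-4.1, -0.0, 23.6, -0.0004, 0.0793, 0.0008], [-5.9, -0.0, 23.2, -0.0004, 0.0793, 0.0008], [-7.8, -0.0, 22.7, -0.0004, 0.0793, 0.0008], [-9.5, -0.0, 22.0, -0.0004, 0.0793, 0.0008], [-11.2, -0.0, 21.2, -0.0004, 0.0793, 0.0008]]]
[[[-12.9, -0.0, 20.2, -0.0004, 0.0793, 0.0008]]]
```

move_arm:
  steps:
    - [[-4,0,24,0,0.08,0],[-6,0,23,0,0.08,0],[-8,0,23,0,0.08,0],[-9,0,22,0,0.08,0],[-11,0,21,0,0.08,0]]

```text
time: 11.35
position: [0.4929, 0.2837, 0.1003]
eef_rot: [0.005, 0.977, 0.209, -0.035]
force: [-0.3, -0.7, -1.1]
grip_width: 1.0
```

move_arm:
  steps:
    - [[-13,0,20,0,0.076,0],[0,0,0,0,0,0],[0,0,0,0,0,0],[0,0,0,0,0,0]]

```text
time: 11.68
position: [0.4819, 0.2791, 0.0812]
eef_rot: [-0.002, 0.978, 0.21, -0.0]
force: [0.6, 0.3, -0.1]
grip_width: 0.998
```

Run:
```python
from h import *
s=read_state();print(s['time'],s['position'])
rows([.4796,.2773,.029],down(.417),5)
```

```text
11.6833 [0.4818557  0.27908528 0.08123376]
turn/row deg 0.07493998753036393 mm/row 10.462583674460635
[[[-0.6, 0.2, 10.4, -0.0008, -0.0, 0.001], [-0.6, 0.2, 10.4, -0.0008, -0.0, 0.001], [-0.6, 0.2, 10.4, -0.0008, -0.0, 0.001], [-0.6, 0.2, 10.4, -0.0008, -0.0, 0.001], [-0.6, 0.2, 10.4, -0.0008, -0.0, 0.001]]]
```

move_arm:
  steps:
    - [[-1,0,12,0,0,0],[-1,0,18,0,0,0],[-1,1,13,0,0,0],[0,0,7,0,0,0],[0,0,2,0,0,0]]

```text
time: 12.1
position: [0.4794, 0.2769, 0.0268]
eef_rot: [-0.002, 0.978, 0.209, -0.001]
force: [0.4, -0.6, -1.1]
grip_width: 0.996
```

move_arm:
  steps:
    - [[0,0,0,0,0,0],[0,0,0,0,0,0],[0,0,0,0,0,0],[0,0,0,0,0,0],[0,0,0,0,0,0]]
  fingers: 1
  force: 20

```text
time: 12.52
position: [0.4783, 0.2765, 0.0275]
eef_rot: [-0.002, 0.978, 0.209, -0.002]
force: [-0.6, 0.3, -0.2]
grip_width: 0.682
```

move_arm:
  steps:
    - [[0,0,0,0,0,0],[0,0,0,0,0,0],[0,0,0,0,0,0],[0,0,0,0,0,0],[0,0,0,0,0,0]]

```text
time: 12.93
position: [0.4779, 0.2763, 0.0269]
eef_rot: [-0.001, 0.978, 0.209, -0.002]
force: [-0.1, 1.0, 0.3]
grip_width: 0.327
```

Run:
```python
from h import *
s=read_state();print(s['time'],s['position'],s['grip_width']*94)
```

```text
12.9333 [0.47790426 0.27625059 0.02689355] 30.72248022468533
```

move_arm:
  steps:
    - [[0,0,0,0,0,0],[0,0,0,0,0,0],[0,0,0,0,0,0]]

```text
time: 13.18
position: [0.4779, 0.2762, 0.0269]
eef_rot: [-0.001, 0.978, 0.209, -0.002]
force: [-0.0, -0.8, -0.5]
grip_width: 0.291
```

move_arm:
  steps:
    - [[0,0,-10,0,0,0],[0,0,-30,0,0,0],[0,0,-40,0,0,0],[0,0,-30,0,0,0],[0,0,-15,0,0,0]]

```text
time: 13.6
position: [0.4801, 0.2769, 0.1563]
eef_rot: [-0.002, 0.978, 0.209, 0.001]
force: [0.2, -0.2, -1.5]
grip_width: 0.29
```

move_arm:
  steps:
    - [[0,0,0,0,0,0],[0,0,0,0,0,0]]

```text
time: 13.77
position: [0.4788, 0.2762, 0.1529]
eef_rot: [-0.002, 0.978, 0.209, -0.001]
force: [-0.8, 0.4, -0.8]
grip_width: 0.293
```

Run:
```python
from h import *
s=read_state();print(s['time'],s['position'],s['grip_width']*94)
rows(slope(1,-.130,0,.105),SR,9)
```

```text
13.7667 [0.47876899 0.27619278 0.152916  ] 27.503944161339376
turn/row deg 2.134886106592931 mm/row 28.751042655796784
[[[-9.3, 27.2, 0.7, 0.0027, -0.0229, 0.0293], [-8.5, 27.5, 0.8, 0.0027, -0.0229, 0.0293], [-7.7, 27.7, 0.9, 0.0027, -0.0229, 0.0293], [-6.8, 27.9, 1.0, 0.0027, -0.0229, 0.0293], [-6.0, 28.1, 1.1, 0.0027, -0.0229, 0.0293]]]
[[[-5.1, 28.3, 1.1, 0.0027, -0.0229, 0.0293], [-4.3, 28.4, 1.2, 0.0027, -0.0229, 0.0293], [-3.4, 28.5, 1.2, 0.0027, -0.0229, 0.0293], [-2.5, 28.6, 1.2, 0.0027, -0.0229, 0.0293]]]
```

move_arm:
  steps:
    - [[-5,15,1,0.003,-0.02,0.026],[-8,25,1,0.003,-0.023,0.029],[-8,32,1,0.003,-0.023,0.029],[-8,36,1,0.003,-0.023,0.029],[-7,38,1,0.003,-0.023,0.029]]

```text
time: 14.18
position: [0.494, 0.1255, 0.1458]
eef_rot: [0.003, 0.988, 0.14, -0.061]
force: [1.3, -0.6, -1.4]
grip_width: 0.291
```

move_arm:
  steps:
    - [[-6,36,1,0.003,-0.023,0.029],[-5,30,1,0.003,-0.023,0.029],[-4,22,1,0.003,-0.023,0.029],[-2,12,1,0.002,-0.02,0.027],[-1,6,0,0,-0.005,0.008]]

```text
time: 14.6
position: [0.5022, 0.0162, 0.1435]
eef_rot: [0.009, 0.991, 0.076, -0.107]
force: [0.5, 0.1, -1.2]
grip_width: 0.291
```

move_arm:
  steps:
    - [[0,0,0,0,0,0],[0,0,0,0,0,0],[0,0,0,0,0,0]]

```text
time: 14.85
position: [0.5025, 0.0209, 0.1449]
eef_rot: [0.007, 0.991, 0.08, -0.106]
force: [0.5, -0.6, -0.7]
grip_width: 0.289
```

Run:
```python
from h import *
s=read_state();print(s['time'],s['position'],inslope(1,s['position'])+[.07,0,0])
rows(slope(1,-.130,0,.030),SR,5)
c,im,d=snap('wrist','w6')
P=FS.inv().apply(cloud(c,d).reshape(-1,3)-stop(1)).reshape(d.shape+(3,))
m=(abs(P[...,1])<.03)&(P[...,0]>-.13)&(P[...,0]<-.02)&(P[...,2]>.06)&(P[...,2]<.12)&(d>0)
for lo in np.arange(-.13,-.02,.01):
    k=m&(P[...,0]>=lo)&(P[...,0]<lo+.01); q=P[k]
    if len(q): print(round(lo,2),len(q),q[:,1].min().round(4),q[:,1].max().round(4),q[:,2].max().round(4))
print('tail u',P[m][:,0].max())
```

```text
14.85 [0.50246187 0.02089569 0.14488258] [-0.05965298  0.00227137  0.1038966 ]
turn/row deg 0.04609841577399617 mm/row 14.786462071526762
[[[-0.0, 0.5, 14.8, -0.0003, 0.0006, 0.0005], [-0.0, 0.5, 14.8, -0.0003, 0.0006, 0.0005], [-0.0, 0.5, 14.8, -0.0003, 0.0006, 0.0005], [-0.1, 0.5, 14.8, -0.0003, 0.0006, 0.0005], [-0.1, 0.5, 14.8, -0.0003, 0.0006, 0.0005]]]
-0.13 1416 -0.0233 0.0282 0.12
-0.12 1231 -0.023 0.028 0.12
-0.11 651 -0.0086 0.0131 0.1035
-0.1 693 -0.0084 0.0135 0.1031
-0.09 740 -0.0087 0.0135 0.1036
-0.08 796 -0.0109 0.0157 0.1062
-0.07 1083 -0.0117 0.0164 0.1066
-0.06 95 -0.0098 0.0146 0.1048
tail u -0.05981399272155084
```

move_arm:
  steps:
    - [[0,0,12,0,0,0],[0,1,22,0,0,0],[0,1,20,0,0,0],[0,0,12,0,0,0],[0,0,7,0,0,0]]

```text
time: 15.32
position: [0.4869, 0.016, 0.0728]
eef_rot: [0.008, 0.991, 0.079, -0.106]
force: [0.4, -0.1, -0.8]
grip_width: 0.292
```

move_arm:
  steps:
    - [[0,0,0,0,0,0],[0,0,0,0,0,0],[5,0,0,0,0,0],[8,0,0,0,0,0],[7,0,0,0,0,0]]

```text
time: 15.73
position: [0.5095, 0.0183, 0.0703]
eef_rot: [0.008, 0.991, 0.078, -0.104]
force: [0.5, 0.0, -1.6]
grip_width: 0.291
```

move_arm:
  steps:
    - [[8,0,0,0,0,0],[8,0,0,0,0,0],[6,0,0,0,0,0],[3,0,0,0,0,0],[0,0,0,0,0,0]]

```text
time: 16.15
position: [0.5324, 0.0219, 0.0641]
eef_rot: [0.008, 0.991, 0.078, -0.105]
force: [-0.1, 0.3, -1.1]
grip_width: 0.289
```

Run:
```python
from h import *
s=read_state();print(s['time'],s['position'],inslope(1,s['position'])+[.07,0,0],FS.inv().apply(s['force']))
```

```text
16.15 [0.5324329  0.02191815 0.0641289 ] [-0.01375506 -0.00143465  0.03109474] [ 0.20267099  0.28875708 -1.03633356]
```

Everything is on track. The next moves lower it about 3 mm and push on to the stop.

move_arm:
  steps:
    - [[3,0,1,0,0,0],[3,0,1,0,0,0],[3,0,1,0,0,0],[0,0,0,0,0,0],[0,0,0,0,0,0]]

```text
time: 16.57
position: [0.5397, 0.0231, 0.0595]
eef_rot: [0.008, 0.991, 0.078, -0.105]
force: [-0.1, -0.5, -1.1]
grip_width: 0.289
```

move_arm:
  steps:
    - [[2,0,0,0,0,0],[1,0,0,0,0,0],[1,0,0,0,0,0],[0,0,0,0,0,0],[0,0,0,0,0,0]]

```text
time: 16.98
position: [0.5437, 0.0237, 0.0588]
eef_rot: [0.008, 0.991, 0.078, -0.105]
force: [-1.1, -0.6, -0.4]
grip_width: 0.29
```

Run:
```python
from h import *
s=read_state();print(s['time'],s['position'],inslope(1,s['position'])+[.07,0,0],FS.inv().apply(s['force']))
```

```text
16.9833 [0.54367953 0.02369188 0.05884802] [-0.00152028 -0.0014526   0.02829647] [-1.02193007 -0.44891966 -0.67454504]
```

move_arm:
  steps:
    - [[1,0,0,0,0,0],[1,0,0,0,0,0],[0,0,0,0,0,0],[0,0,0,0,0,0]]

```text
time: 17.32
position: [0.5442, 0.0238, 0.0583]
eef_rot: [0.008, 0.991, 0.078, -0.107]
force: [-4.1, -0.8, 0.7]
grip_width: 0.292
```

move_arm:
  steps:
    - [[0,0,1,0,0,0],[1,0,0,0,0,0],[0,0,0,0,0,0],[0,0,0,0,0,0]]

```text
time: 17.65
position: [0.544, 0.0237, 0.0572]
eef_rot: [0.008, 0.991, 0.078, -0.108]
force: [-6.4, -0.4, 3.6]
grip_width: 0.292
```

Run:
```python
from h import *
s=read_state();print(s['time'],s['position'],inslope(1,s['position'])+[.07,0,0],FS.inv().apply(s['force']))
```

```text
17.65 [0.54399135 0.02369523 0.05720841] [-0.00087766 -0.00149835  0.02675681] [-7.02735356  0.57900344  2.14698679]
```

The tail is pressed against the stop (-7 N) and the torch is on the floor (+2 N). I'll release and back off.

move_arm:
  steps:
    - [[0,0,0,0,0,0],[0,0,0,0,0,0],[0,0,0,0,0,0],[0,0,0,0,0,0],[0,0,0,0,0,0]]
  fingers: 0.35

```text
time: 18.07
position: [0.5471, 0.0242, 0.0573]
eef_rot: [0.008, 0.991, 0.078, -0.105]
force: [1.0, 0.4, 1.2]
grip_width: 0.607
```

move_arm:
  steps:
    - [[0,0,0,0,0,0],[0,0,0,0,0,0],[0,0,0,0,0,0],[0,0,0,0,0,0]]

```text
time: 18.4
position: [0.5464, 0.0241, 0.0572]
eef_rot: [0.008, 0.991, 0.078, -0.105]
force: [-0.0, -0.4, 0.2]
grip_width: 0.648
```

move_arm:
  steps:
    - [[0,0,-8,0,0,0],[0,0,-20,0,0,0],[0,0,-35,0,0,0],[0,0,-35,0,0,0],[0,0,-20,0,0,0]]

```text
time: 18.82
position: [0.573, 0.0281, 0.1766]
eef_rot: [0.008, 0.992, 0.078, -0.103]
force: [1.2, -0.0, 0.3]
grip_width: 0.649
```

move_arm:
  steps:
    - [[-20,10,-8,0,0,0],[-20,10,-8,0,0,0],[0,0,0,0,0,0],[0,0,0,0,0,0],[0,0,0,0,0,0]]

```text
time: 19.23
position: [0.5391, 0.0031, 0.1968]
eef_rot: [0.008, 0.991, 0.078, -0.105]
force: [-0.1, 0.2, -0.1]
grip_width: 0.649
```

Run:
```python
from h import *
s=read_state();print(s['time'],s['position'],s['grip_width'])
c,im,d=snap('wrist','w7'); W=cloud(c,d).reshape(-1,3)
for side in (1,-1):
    P=FS.inv().apply(W-stop(side)); P=P[(d.ravel()>0)&(abs(P[:,1])<.025)&(P[:,0]>-.19)&(P[:,0]<-.047)&(P[:,2]>.004)&(P[:,2]<.05)]
    print(side,'near end u',P[:,0].min())
    for lo in np.arange(-.18,-.05,.02):
        q=P[(P[:,0]>=lo)&(P[:,0]<lo+.02)]
        if len(q): print(round(lo,2),len(q),q[:,1].min().round(4),q[:,1].max().round(4),q[:,2].max().round(4))
```

```text
19.2333 [0.53907503 0.00310402 0.19679608] 0.6492781542980695
1 near end u -0.10178971531235716
-0.12 21 -0.0123 0.0096 0.0255
-0.1 565 -0.0152 0.0117 0.0288
-0.08 487 -0.0133 0.0105 0.0262
-0.06 310 -0.0125 0.0087 0.0254
-1 near end u -0.16502244492306298
-0.18 6 -0.0054 -0.0016 0.0214
-0.16 302 -0.0104 0.0122 0.0238
-0.14 356 -0.0089 0.0116 0.0226
-0.12 294 -0.007 0.0095 0.0199
-0.1 221 -0.0032 0.0075 0.0158
-0.08 215 -0.0035 0.0074 0.0141
-0.06 151 -0.0032 0.008 0.0142
```

View pics/w7.png

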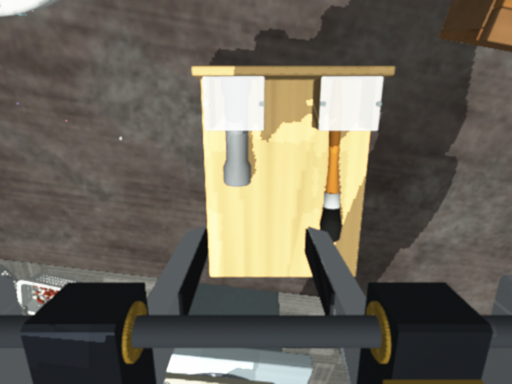

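Both tools are in line in their pockets: torch (223–250, 130–186), brush (334, 130–238). Before handing in, I'll check the lens end once more in the scene and top cameras. That is one picture past the budget.

Run:
```python
from h import *
o=[]
for n in('scene','top'):
    c,im,d=snap(n); p,M,t=c; k=M@slope(1,-.1,0,.014)+t
    u,v=int(k[0]/k[2]*p['fx']+p['cx']),int(k[1]/k[2]*p['fy']+p['cy']); print(n,u,v)
    o.append(cv2.resize(im[v-20:v+20,u-20:u+20][...,::-1],(400,400),interpolation=2))
cv2.imwrite('pics/c4.png',np.hstack(o))
```

```text
scene 249 197
top 247 202
```

View pics/c4.png

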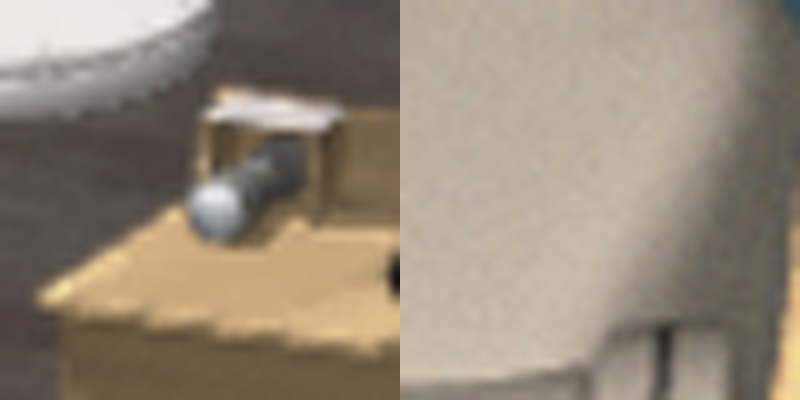

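The scene crop shows a shiny, bluish lens face at (217,210) facing up the slope, with the tail inside the pocket. The top view is blocked by the arm. Handing in.

```bash
python3 -c "
from cell import *
print(close_job())"
```

```text
the job is handed in; nothing more can be done
None
```

Both tools are put away and let go: the brush handle first in the right pocket, the torch tail first in the left. I handed the job in shortly after 19 s of the 58 s allowed.

| Check after release | Brush (right pocket) | Torch (left pocket) |
|---|---|---|
| Force against the stop before letting go | about 7 N | about 7 N |
| Upper end to stop, measured (tool length) | 165 mm (166 mm) | 102 mm (100 mm) |
| Gap at the stop | about 0 mm, limit 5 mm | about 2 mm at most, limit 5 mm |
| Off the pocket's middle line | about 2 mm, limit 20 mm | about 2 mm, limit 20 mm |

- **Torch direction:** both ends of the torch flare, so I checked which was the lens. The last scene picture shows the shiny lens face up the slope.
- **Not confirmed:** the tool ends are hidden under the roofs, so the stop gaps are inferred from the visible ends and the contact forces. In the last check the arm blocked the top camera.
- **Tape and glue:** I did not re-measure them, but the arm never came near either.
- **Pictures:** I viewed 11, one over the budget.

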